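# Take the rock out of a stamping jig

## Robot

A 6-joint arm with a two-finger parallel gripper is mounted at the origin on a cart in front of the work surface, level with it; the furniture and walls round the work are solid. World frame = base frame: x ahead of the robot, y to its left, z up, the work surface at z = 0. Lengths are in m, angles in rad, forces in N, time in s.
With the tool pointing down it reaches from about 0.375 to 0.9 m from the base axis. Payload 3.1 kg.
Tool frame: the origin (TCP) lies between the finger pads; the fingertips stand 22 mm ahead of it and the grasp point (between the pads) lies 3 mm ahead of it; z points along the fingers, y is the line along which they close (so a half turn about z gives the same grasp; the last joint's range is limited). The gripper opens to 87 mm and grips with 3 to 60 N. Pads are 19 mm wide; open, the fingers measure 117 mm over their backs; the gripper's body (75 mm by 190 mm) begins 51 mm behind the grasp point.
Start: joints at [1.135, 0.527, 1.433, -0, 1.181, -0.178], TCP at [0.159, 0.604, 0.245] pointing down, gripper open.
Joint ranges: [-3.08, 3.08], [-0.75, 2.2], [0.22, 2.44], [-1.43, 4.57], [0, 2.65], [-2.85, 2.85]. Speed limits (rad/s): [2.79, 2.79, 3.14, 3.14, 3.14, 3.14].

## Interface

Orientations are given as [roll, pitch, yaw] about the fixed x, y, z axes, in that order (R = Rz(yaw) Ry(pitch) Rx(roll)).
In Python, from rig import sense, read_camera, calibration, sign_off gives the robot as it stands.
- The arm moves only by the tool apply_moves, never from a script. Its argument "rows" is a list of rows, each a list of 3 entries, a list of its own where there are three numbers: the shift along the tool's x, y, z in m, then the turn, a rotation vector about the tool's x, y, z in degrees, then the closure, from 0 (fully open) to 1 (shut). In form: [[[tx, ty, tz], [wx, wy, wz], claw], ...]. A call has 1 to 8 rows; each row is the pose to reach, as a shift and turn from the pose commanded when the call began, along the tool's axes at that moment; what a row does not reach only later rows make up. A row lasts 1/10 s, in which the tool goes at most 50 mm and 8.59 degrees, less where a joint would pass 70% of its speed; a pose out of reach is approached as far as the arm can. A call with a gripper value outside its range is refused whole. The fingers move at their own pace and stop on an object; "grip_force" is the grip in N (left out, the last holds). Time passes only in rows, so rows that repeat a pose let the fingers close. It gives the time, the measured TCP pose, the force, the opening and the grip force at its end, in the units of the state.
- sense(): the state, without advancing time (a new reading comes with each control period).
- read_camera(name): name is "scene" or "top" or "wrist"; returns (picture, depth): 384x512x3 uint8, red, green, blue; 384x512 float32, m along the optical axis (not along the pixel's ray), 0 where there is no reading.
- calibration(name): a dict with "fx", "fy", "cx", "cy" (pixels), "R" (3x3) and "t" (3): a world point X has camera coordinates R X + t; the wrist camera has in their place "hand_eye" (4x4, takes a point from camera to tool coordinates, whose origin is the TCP and whose axes are the flange's). Camera axes: x right, y down, z forward; pixel columns grow to the right and rows downward; lengths in m; the calibration is good to about 2 mm. A picture is of the moment at which its call begins: read the wrist's pose just before it. calibration takes no time and is no camera call.
- sign_off(): hands the job in; it is judged then, once.
The state is a dict: "time": time; "q": joint angles; "joint_vel": joint speeds; "joint_efforts": joint torques, N m; "position": TCP position; "orientation": TCP orientation; "force": force on the tool from outside, world axes, zero at the start; "ft_torque": the same for the moment, N m; "opening": finger opening in m; "grasp_force": force on a finger pad.
Only numpy, scipy, OpenCV 4.12 (cv2) and the standard library are available. Lean on these libraries where they do the work, as an engineer would, in place of code of your own. Each camera call takes 0.05 s, during which the arm holds its last target. There are 200 camera calls.

## Task

The stamping jig's board rocks in its tray because a hidden pad has worn thin: press the brass corners one after another with a fingertip until you find the one that gives, then press that corner's levelling lever down flat, and press the same corner again to check that it is now firm. Leave the other three levers standing up, so that the board ends level, and let go at the end. Touch only: do not lift the board, and leave the things round the tray alone.

Things in the scene. Friction and masses are not known exactly. Their poses are not given: they have to be found in the camera images.
- tray: Wooden tray with a thick floor, fixed to the table, 214 (x) x 264 (y) mm, rim 38.5 mm high, 10 mm thick. Origin: centre of its underside, on the table. x to its back (away from the robot), y to its left, z up; it may be turned up to 0.25 rad. It holds the plate with 2 mm play all round and, hidden under the plate's corners, four rubber pads, one of them 4 mm thinner than the rest.
- plate: Jig plate, a light wooden board 190 (x) x 240 (y) x 15 mm, 0.7 to 1.1 kg, loose and level in the tray, axes as the tray's; origin: centre of its underside, 31 mm above the table. It carries a 6 mm high aluminium L fence, a blank card, four brass corner plates and four steel levers in notches in its left and right edges. It rests on the three sound pads, so all corners look alike.
- cap_lf: Brass plate on the left front corner of the board, 40 (x) x 36 (y) x 2 mm, to be pressed; origin: centre of its underside, (-74, 101, 46) mm in the tray's frame.
- corner_lf (a point): Centre of the top of the left front brass plate, 48 mm above the table. A sound corner stays at this height when pressed; the rocking one sinks about 4 mm onto its thin pad under about 2 N and comes back up when let go.
- cap_lb: Brass plate on the left back corner of the board, 40 (x) x 36 (y) x 2 mm, to be pressed; origin: centre of its underside, (74, 101, 46) mm in the tray's frame.
- corner_lb (a point): Centre of the top of the left back brass plate, 48 mm above the table. A sound corner stays at this height when pressed; the rocking one sinks about 4 mm onto its thin pad under about 2 N and comes back up when let go.
- cap_rf: Brass plate on the right front corner of the board, 40 (x) x 36 (y) x 2 mm, to be pressed; origin: centre of its underside, (-74, -101, 46) mm in the tray's frame.
- corner_rf (a point): Centre of the top of the right front brass plate, 48 mm above the table. A sound corner stays at this height when pressed; the rocking one sinks about 4 mm onto its thin pad under about 2 N and comes back up when let go.
- cap_rb: Brass plate on the right back corner of the board, 40 (x) x 36 (y) x 2 mm, to be pressed; origin: centre of its underside, (74, -101, 46) mm in the tray's frame.
- corner_rb (a point): Centre of the top of the right back brass plate, 48 mm above the table. A sound corner stays at this height when pressed; the rocking one sinks about 4 mm onto its thin pad under about 2 N and comes back up when let go.
- lever_lf (a joint): Levelling lever of the left front corner, rad: 0 to 0.06 up (55 deg above level), 1.0 (stop) flat. Steel tab 50 mm long, 13 to 20 mm wide, 5 mm thick. Pivot in the tray's frame (-38, 103, 43) mm; its end (-38, 132, 84) mm up, (-38, 153, 43) mm flat, top then 46 mm high. Pressed down 30 mm outside the pivot it takes 1 to 3 N, and stays where left; flat, its cam fills 4 mm under the corner.
- lever_lb (a joint): Levelling lever of the left back corner, rad: 0 to 0.06 up (55 deg above level), 1.0 (stop) flat. Steel tab 50 mm long, 13 to 20 mm wide, 5 mm thick. Pivot in the tray's frame (38, 103, 43) mm; its end (38, 132, 84) mm up, (38, 153, 43) mm flat, top then 46 mm high. Pressed down 30 mm outside the pivot it takes 1 to 3 N, and stays where left; flat, its cam fills 4 mm under the corner.
- lever_rf (a joint): Levelling lever of the right front corner, rad: 0 to 0.06 up (55 deg above level), 1.0 (stop) flat. Steel tab 50 mm long, 13 to 20 mm wide, 5 mm thick. Pivot in the tray's frame (-38, -103, 43) mm; its end (-38, -132, 84) mm up, (-38, -153, 43) mm flat, top then 46 mm high. Pressed down 30 mm outside the pivot it takes 1 to 3 N, and stays where left; flat, its cam fills 4 mm under the corner.
- lever_rb (a joint): Levelling lever of the right back corner, rad: 0 to 0.06 up (55 deg above level), 1.0 (stop) flat. Steel tab 50 mm long, 13 to 20 mm wide, 5 mm thick. Pivot in the tray's frame (38, -103, 43) mm; its end (38, -132, 84) mm up, (38, -153, 43) mm flat, top then 46 mm high. Pressed down 30 mm outside the pivot it takes 1 to 3 N, and stays where left; flat, its cam fills 4 mm under the corner.
- stamp_wood: Bystander, loose: wooden stamp block, 45 x 68 x 20 mm, left of the tray. Origin at the centre of its underside. To be left alone.
- ink_pad: Bystander, loose: dark magenta ink pad, 42 x 66 x 19 mm, right of the tray. Origin at the centre of its underside. To be left alone.
- folder: Bystander, loose: cream bone folder, 21 x 144 x 8 mm, behind the tray. Origin at the centre of its underside. To be left alone.
- vial: Bystander, loose: glitter vial, 26 mm across and 54 mm high, in front of the tray. Origin at the centre of its underside. To be left alone.
- rubber_eraser: Bystander, loose: eraser, 20 x 45 x 12 mm, behind the tray. Origin at the centre of its underside. To be left alone.

How it is judged:
On the way, in this order (a step that is already met when the one before it is completed fails the run):
1. a fingertip presses the rocking corner's brass plate and the corner sinks more than 2.5 mm (((contact force between the fingers and cap_lf above 0.5 N and z of corner_lf in the frame of tray below 0.0455 m) or (contact force between the fingers and cap_lb above 0.5 N and z of corner_lb in the frame of tray below 0.0455 m) or (contact force between the fingers and cap_rf above 0.5 N and z of corner_rf in the frame of tray below 0.0455 m) or (contact force between the fingers and cap_rb above 0.5 N and z of corner_rb in the frame of tray below 0.0455 m))), for 0.1 s.
2. one lever is pressed down flat and the other three stand up (((value of joint lever_lf above 0.85 rad and value of joint each of lever_lb, lever_rf, lever_rb below 0.25 rad) or (value of joint lever_lb above 0.85 rad and value of joint each of lever_lf, lever_rf, lever_rb below 0.25 rad) or (value of joint lever_rf above 0.85 rad and value of joint each of lever_lf, lever_lb, lever_rb below 0.25 rad) or (value of joint lever_rb above 0.85 rad and value of joint each of lever_lf, lever_lb, lever_rf below 0.25 rad))), for 0.1 s.
3. the corner beside the flat lever is pressed again, with more than 2 N, and does not sink by more than 1.5 mm (((value of joint lever_lf above 0.85 rad and contact force between the fingers and cap_lf above 2 N and z of corner_lf in the frame of tray above 0.0465 m) or (value of joint lever_lb above 0.85 rad and contact force between the fingers and cap_lb above 2 N and z of corner_lb in the frame of tray above 0.0465 m) or (value of joint lever_rf above 0.85 rad and contact force between the fingers and cap_rf above 2 N and z of corner_rf in the frame of tray above 0.0465 m) or (value of joint lever_rb above 0.85 rad and contact force between the fingers and cap_rb above 2 N and z of corner_rb in the frame of tray above 0.0465 m))), for 0.2 s.
At the end, for the whole second after the job is handed in: Exactly one lever, the rocking corner's, is flat (beyond 0.85 rad), the other three stand up (under 0.25 rad), and the board is at rest and level: tilt under 0.01 rad and every corner within 1.8 mm of its proper height (((value of joint lever_lf above 0.85 rad and value of joint each of lever_lb, lever_rf, lever_rb below 0.25 rad) or (value of joint lever_lb above 0.85 rad and value of joint each of lever_lf, lever_rf, lever_rb below 0.25 rad) or (value of joint lever_rf above 0.85 rad and value of joint each of lever_lf, lever_lb, lever_rb below 0.25 rad) or (value of joint lever_rb above 0.85 rad and value of joint each of lever_lf, lever_lb, lever_rf below 0.25 rad)) and angle between plate's own z axis and vertical below 0.01 rad and linear speed of plate below 0.01 m/s and z of corner_lf in the frame of tray between 0.0462 and 0.0498 m and z of corner_lb in the frame of tray between 0.0462 and 0.0498 m and z of corner_rf in the frame of tray between 0.0462 and 0.0498 m and z of corner_rb in the frame of tray between 0.0462 and 0.0498 m); the robot touches nothing.
It fails at once if the board is lifted (a corner more than 12 mm above its place) (z of any of corner_lf, corner_lb, corner_rf, corner_rb in the frame of tray above 0.06 m).
It fails at once if a thing beside the tray is moved by more than 25 mm (distance of any of stamp_wood, ink_pad, folder, vial, rubber_eraser from where it was at the start of the episode above 0.025 m).
It also fails if it takes over 64 s, if anything falls off the work surface, if the arm or the gripper's body presses on something with over 40 N, if the wrist force passes 120 N, or if a joint passes its speed limit or range.

## Working session

There is one attempt and no reset: what is moved stays moved. The work goes in short steps, Python scripts to look and compute and a tool call to move; the robot and the scene stay as the last step left them, time stands still between calls to the robot, and variables do not carry over. Pictures are saved under pics/ and viewed, at most 10 in all, crops included, and the job is handed in when it is done.

Besides the shell and the picture viewer there is one more tool, called after "Request:" as name(argument=value, ...), one argument or row to a line, values as JSON. apply_moves: Moves the arm, as the interface text tells. Its arguments: {"type":"object","properties":{"rows":{"type":"array","items":{"type":"array"}},"grip_force":{"type":"number"}},"required":["rows"]}

```bash
mkdir -p pics; cat > h.py <<'E'
import numpy as np,cv2
from rig import *
def cloud(n):
    p,d=read_camera(n);c=calibration(n)
    v,u=np.mgrid[:384,:512]
    P=np.stack([(u-c['cx'])/c['fx']*d,(v-c['cy'])/c['fy']*d,d],-1)
    return p,d,(P-np.array(c['t']))@np.array(c['R'])
E
python3 - <<'E'
from h import *
print(sense())
p,d,W=cloud('top')
cv2.imwrite('pics/top.png',p[...,::-1])
np.savez('top.npz',p=p,d=d,W=W)
print(calibration('top'))
for v in range(40,384,60):print([tuple(np.round(W[v,u],3)) for u in range(60,512,90)])
E
```

```text
{'time': 0.0, 'q': array([ 1.13448203e+00,  5.28487036e-01,  1.43389111e+00, -6.36942178e-06,
        1.18138748e+00, -1.78514579e-01]), 'joint_vel': array([-0.00065106, -0.00011962,  0.00057864, -0.00129662,  0.0010305 ,
       -0.00010169]), 'joint_efforts': array([ 3.81159100e-05, -4.40038168e+01, -1.76594245e+01,  6.32615970e-02,
        5.82305412e-02, -1.61046210e-04]), 'position': array([0.15903624, 0.60372493, 0.24356232]), 'orientation': array([-3.13945316e+00, -3.80056813e-04,  2.88379496e+00]), 'force': array([ 0.29346242, -0.82088184, -0.97973236]), 'ft_torque': array([-0.00306811, -0.02994821, -0.02987774]), 'grasp_force': 0.0, 'opening': 0.08706017917857656}
{'fx': 420.1010946016532, 'fy': 420.1010946016532, 'cx': 253.68404735489457, 'cy': 194.23030522006263, 'R': array([[-0.0216828 , -0.99967536, -0.01338045],
       [-0.9865477 ,  0.02356328, -0.16176652],
       [ 0.1620293 ,  0.0096929 , -0.98673834]]), 't': array([0.04927518, 0.58228242, 0.83769213])}
[(np.float64(0.969), np.float64(0.485), np.float64(0.008)), (np.float64(0.968), np.float64(0.274), np.float64(0.0))
[... 1324 characters left out ...]
, np.float64(0.46), np.float64(-0.001)), (np.float64(0.409), np.float64(0.264), np.float64(0.0)), (np.float64(0.405), np.float64(0.07), np.float64(0.001)), (np.float64(0.401), np.float64(-0.124), np.float64(-0.005)), (np.float64(0.397), np.float64(-0.311), np.float64(0.012)), (np.float64(0.393), np.float64(-0.506), np.float64(0.001))]
[(np.float64(0.174), np.float64(0.774), np.float64(-0.694)), (np.float64(0.201), np.float64(0.388), np.float64(-0.495)), (np.float64(0.205), np.float64(0.093), np.float64(-0.441)), (np.float64(0.155), np.float64(-0.226), np.float64(-0.696)), (np.float64(0.148), np.float64(-0.556), np.float64(-0.696)), (np.float64(0.141), np.float64(-0.885), np.float64(-0.699))]
```

View pics/top.png

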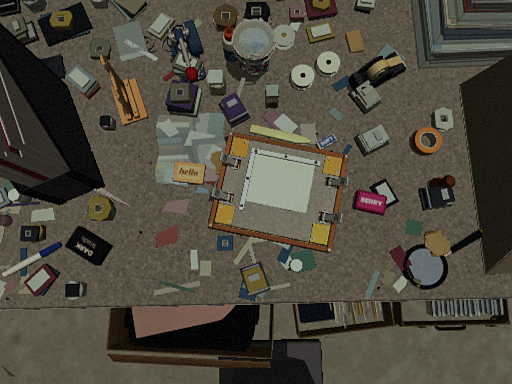

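The top view shows the tray with corners near (233,135), (348,155), (330,250) and (209,227). The brass plates are near (238,147), (338,164), (225,214) and (320,232), and the levers are on the left and right sides. The stamp is at (189,173) and the ink pad at (369,202).

```bash
python3 - <<'E'
from h import *
from scipy.optimize import least_squares
z=np.load('top.npz');p,W=z['p'],z['W']
hsv=cv2.cvtColor(p,cv2.COLOR_RGB2HSV)
C=[]
for n,(u,v) in dict(lf=(225,214),lb=(238,147),rf=(320,232),rb=(338,164)).items():
    m=np.zeros((384,512),np.uint8);m[v-16:v+17,u-16:u+17]=1
    ref=hsv[v,u];k=(abs(hsv[...,0].astype(int)-ref[0])<5)&(hsv[...,1]>130)&(hsv[...,2]>ref[2]*.75)&(m>0)
    l,lab,st,ce=cv2.connectedComponentsWithStats(k.astype(np.uint8))
    i=1+np.argmax(st[1:,4]);q=W[lab==i];r=cv2.minAreaRect((q[:,:2]*1000).astype(np.float32))
    print(n,ref,st[i],np.round(np.median(q,0),4),r); C.append([r[0][0]/1000,r[0][1]/1000])
T=np.array([[-74,101],[74,101],[-74,-101],[74,-101]])/1000
C=np.array(C)
f=lambda a:(T@np.array([[np.cos(a[2]),np.sin(a[2])],[-np.sin(a[2]),np.cos(a[2])]])+a[:2]-C).ravel()
s=least_squares(f,[.58,0,0]);print(s.x,np.round(f(s.x)*1000,1))
M=(W[...,2]>.03)&(W[...,2]<.053)&(W[...,0]>.4)&(W[...,0]<.75)&(abs(W[...,1])<.25)
l,lab,st,ce=cv2.connectedComponentsWithStats(M.astype(np.uint8));i=1+np.argmax(st[1:,4])
print(cv2.minAreaRect((W[lab==i][:,:2]*1000).astype(np.float32)))
a=s.x;R=np.array([[np.cos(a[2]),-np.sin(a[2])],[np.sin(a[2]),np.cos(a[2])]])
for n,t in zip(['lf','lb','rf','rb'],T):print(n,np.round(R@t+a[:2],4),'lever',np.round(R@[np.sign(t[0])*.038,np.sign(t[1])*.133]+a[:2],4))
cv2.imwrite('pics/crop.png',cv2.resize(p[110:290,150:410,::-1],None,fx=3,fy=3,interpolation=cv2.INTER_CUBIC))
E
```

```text
lf [ 21 176 158] [215 204  20  21 299] [0.543  0.0989 0.0476] ((543.508056640625, 98.14559173583984), (35.35895919799805, 38.995201110839844), 76.57085418701172)
lb [ 20 176 158] [230 137  19  20 271] [0.6873 0.0651 0.0476] ((574.3973388671875, 57.3455810546875), (272.7285461425781, 41.00155258178711), 3.9844326972961426)
rf [ 24 168 155] [310 223  20  21 300] [ 0.4984 -0.0983  0.0476] ((483.50042724609375, -43.755393981933594), (46.013031005859375, 160.59078979492188), 15.568780899047852)
rb [ 20 180 152] [323 155  19  21 280] [ 0.6419 -0.1319  0.0477] ((545.2119140625, -67.69517517089844), (43.15997314453125, 280.6805419921875), 56.68507385253906)
[ 0.53665443  0.01101015 -0.38744044] [-37.2  34.3  68.9  19.2 -53.5 -10.8  21.8 -42.8]
((592.4441528320312, -16.767410278320312), (264.33758544921875, 214.6544952392578), 76.90501403808594)
lf [0.5063 0.1325] lever [0.5517 0.1485]
lb [0.6433 0.0766] lever [0.6221 0.1198]
rf [ 0.43   -0.0545] lever [ 0.4512 -0.0978]
rb [ 0.567  -0.1105] lever [ 0.5216 -0.1265]
```

View pics/crop.png

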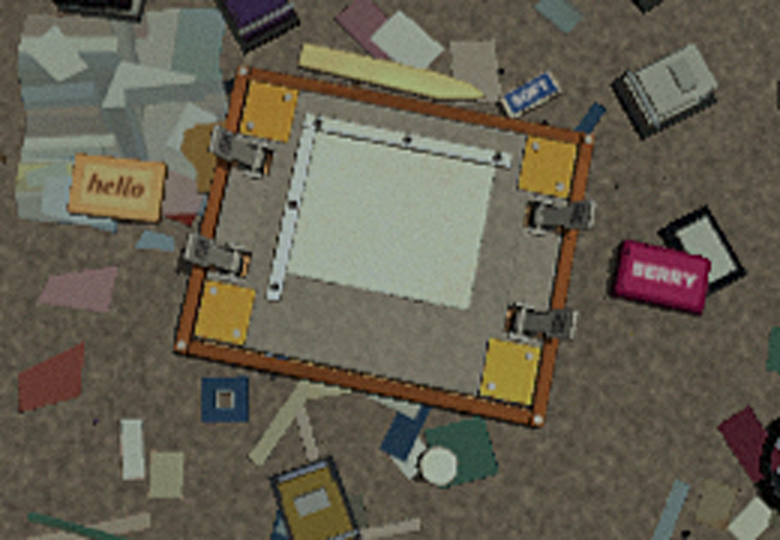

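Request:
apply_moves(
  rows=[
    [[-0.25, -0.195, 0], [0, 0, -1.7], 1],
    [[-0.25, -0.195, 0], [0, 0, -1.7], 1],
    [[-0.25, -0.195, 0], [0, 0, -1.7], 1],
    [[-0.25, -0.195, 0], [0, 0, -1.7], 1],
    [[-0.25, -0.195, 0], [0, 0, -1.7], 1],
    [[-0.25, -0.195, 0], [0, 0, -1.7], 1],
    [[-0.25, -0.195, 0], [0, 0, -1.7], 1],
    [[-0.25, -0.195, 0], [0, 0, -1.7], 1],
  ],
  grip_force=20,
)

```text
time: 0.85
position: [0.3527, 0.3499, 0.2442]
orientation: [-3.141, -0.0, 2.909]
force: [0.1, 0.4, -0.9]
opening: 0.0312
grasp_force: 0.0
```

```bash
cat >> h.py <<'E'
from scipy.spatial.transform import Rotation as Ro
C0=np.array([.5926,-.0167]);YAW=-.2286
def tray(x,y):
    c,s=np.cos(YAW),np.sin(YAW);return C0+[c*x-s*y,s*x+c*y]
def go(x,y,ztip):
    s=sense();R=Ro.from_euler('xyz',s['orientation'])
    d=np.append(tray(x,y),ztip+.022)-s['position']
    print('t',s['time'],'pos',s['position'].round(4),'yaw',s['orientation'].round(4),'F',s['force'].round(2),'open',s['opening'],'shift mm',(R.inv().apply(d)*1000).round(1),'turn deg',(R.inv()*Ro.from_euler('xyz',[np.pi,0,YAW+np.pi])).as_rotvec(True).round(2))
E
python3 -c "
from h import *
go(-.074,.101,.09)"
```

```text
t 0.85 pos [0.3527 0.3499 0.2442] yaw [-3.1407e+00 -3.0000e-04  2.9088e+00] F [ 0.06  0.42 -0.88] open 0.031180789397484122 shift mm [-243.6 -200.6  132.3] turn deg [-0.05 -0.02 -0.24]
```

Request:
apply_moves(
  rows=[
    [[-0.244, -0.2, 0], [0, 0, -0.2], 1],
    [[-0.244, -0.2, 0], [0, 0, -0.2], 1],
    [[-0.244, -0.2, 0.0], [0, 0, -0.2], 1],
    [[-0.244, -0.2, 0.0], [0, 0, -0.2], 1],
    [[-0.244, -0.2, 0.0], [0, 0, -0.2], 1],
    [[-0.244, -0.2, 0.0], [0, 0, -0.2], 1],
    [[-0.244, -0.2, 0.05], [0, 0, -0.2], 1],
    [[-0.244, -0.2, 0.1], [0, 0, -0.2], 1],
  ],
)

```text
time: 1.65
position: [0.5478, 0.1008, 0.1471]
orientation: [3.14, 0.008, 2.914]
force: [-0.3, 1.1, -1.3]
opening: 0.0005
grasp_force: 0.0
```

```bash
python3 -c "
from h import *
go(-.074,.101,.055)
p,d=read_camera('scene');cv2.imwrite('pics/s1.png',p[...,::-1])"
```

```text
t 1.65 pos [0.5478 0.1008 0.1471] yaw [3.1399 0.0078 2.9144] F [-0.31  1.09 -1.27] open 0.0004840664933150952 shift mm [ 4.2 -3.4 70.1] turn deg [0.1  0.44 0.08]
```

View pics/s1.png

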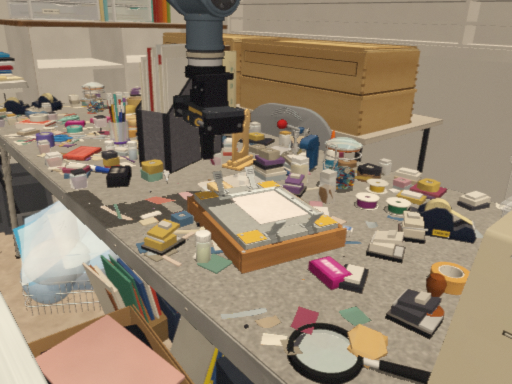

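The scene view shows the closed gripper at (208,125), above the tray's left front corner, with nothing in its way. Next I lower it close to the plate.

Request:
apply_moves(
  rows=[
    [[0, 0, 0.045], [0, 0, 0], 1],
    [[0, 0, 0.07], [0, 0, 0], 1],
    [[0, 0, 0.07], [0, 0, 0], 1],
    [[0, 0, 0.07], [0, 0, 0], 1],
  ],
)

```text
time: 2.1
position: [0.5437, 0.1032, 0.0774]
orientation: [3.141, -0.0, 2.918]
force: [1.3, 0.4, 0.3]
opening: 0.0004
grasp_force: 0.0
```

```bash
python3 -c "
from h import *
go(-.074,.101,.048)"
```

```text
t 2.1 pos [0.5437 0.1032 0.0774] yaw [ 3.1415e+00 -4.0000e-04  2.9183e+00] F [1.32 0.44 0.29] open 0.00039614265556529946 shift mm [-0.8 -4.7  7.4] turn deg [ 0.01 -0.02  0.31]
```

Request:
apply_moves(
  rows=[
    [[0, -0.004, 0.005], [0, 0, 0], 1],
    [[0, -0.004, 0.007], [0, 0, 0], 1],
    [[0, -0.004, 0.009], [0, 0, 0], 1],
    [[0, -0.004, 0.009], [0, 0, 0], 1],
  ],
)

```text
time: 2.5
position: [0.5436, 0.0981, 0.0704]
orientation: [3.141, 0.003, 2.917]
force: [-3.0, -0.8, 10.7]
opening: 0.0003
grasp_force: 5.7
```

Request:
apply_moves(
  rows=[
    [[0, 0, 0.001], [0, 0, 0], 1],
    [[0, 0, 0.001], [0, 0, 0], 1],
  ],
)

```text
time: 2.7
position: [0.5436, 0.0981, 0.0703]
orientation: [3.141, 0.003, 2.917]
force: [-3.9, 0.1, 16.9]
opening: 0.0005
grasp_force: 8.9
```

lf is firm: 17 N with no sinking, contact at TCP z 0.0704. Next is rf, 202 mm along tool -y.

Request:
apply_moves(
  rows=[
    [[0, 0, -0.02], [0, 0, 0], 1],
    [[0, -0.05, -0.02], [0, 0, 0], 1],
    [[0, -0.1, -0.02], [0, 0, 0], 1],
    [[0, -0.15, -0.02], [0, 0, 0], 1],
    [[0, -0.202, -0.02], [0, 0, 0], 1],
    [[0, -0.202, -0.02], [0, 0, 0], 1],
    [[0, -0.202, -0.01], [0, 0, 0], 1],
    [[0, -0.202, -0.008], [0, 0, 0], 1],
  ],
)

```text
time: 3.5
position: [0.4974, -0.0978, 0.0742]
orientation: [3.141, -0.001, 2.917]
force: [-0.8, 0.3, 0.6]
opening: 0.0003
grasp_force: 0.0
```

Request:
apply_moves(
  rows=[
    [[0, 0, 0.004], [0, 0, 0], 1],
    [[0, 0, 0.007], [0, 0, 0], 1],
    [[0, 0, 0.007], [0, 0, 0], 1],
  ],
)

```text
time: 3.8
position: [0.4976, -0.0973, 0.0673]
orientation: [3.141, -0.002, 2.919]
force: [-0.2, 1.0, 1.2]
opening: 0.0002
grasp_force: 0.7
```

```bash
python3 -c "
from h import *
go(-.074,-.101,.048)"
```

```text
t 3.8 pos [ 0.4976 -0.0973  0.0673] yaw [ 3.1411e+00 -1.6000e-03  2.9189e+00] F [-0.21  1.    1.19] open 0.0001661856688724569 shift mm [-0.3 -1.  -2.7] turn deg [ 0.03 -0.09  0.34]
```

rf gives: the tip sank about 3 mm below the contact height with only about 1 N. I'll press a little further and hold.

Request:
apply_moves(
  rows=[
    [[0, 0, 0.0015], [0, 0, 0], 1],
    [[0, 0, 0.002], [0, 0, 0], 1],
    [[0, 0, 0.002], [0, 0, 0], 1],
    [[0, 0, 0.002], [0, 0, 0], 1],
  ],
)

```text
time: 4.2
position: [0.4976, -0.0975, 0.0667]
orientation: [3.141, -0.0, 2.917]
force: [-2.2, 3.6, 8.3]
opening: 0.0006
grasp_force: 4.4
```

It bottomed 3.7 mm down under 8 N, so rf is the rocking corner. Now I go up and over its lever.

Request:
apply_moves(
  rows=[
    [[0, 0, -0.03], [0, 0, 0], 1],
    [[0, 0, -0.06], [0, 0, 0], 1],
    [[0, 0, -0.06], [0, 0, 0], 1],
    [[-0.036, -0.035, -0.06], [0, 0, 0], 1],
    [[-0.036, -0.035, -0.06], [0, 0, 0], 1],
    [[-0.036, -0.035, -0.06], [0, 0, 0], 1],
  ],
)

```text
time: 4.8
position: [0.5257, -0.1416, 0.1252]
orientation: [-3.142, 0.0, 2.916]
force: [-0.3, -0.3, -0.1]
opening: 0.0003
grasp_force: 0.0
```

```bash
python3 -c "
from h import *
go(-.038,-.135,.084)"
```

```text
t 4.8 pos [ 0.5257 -0.1416  0.1252] yaw [-3.1416e+00  3.0000e-04  2.9158e+00] F [-0.29 -0.31 -0.05] open 0.00032604725523438884 shift mm [ 1.1  1.8 19.2] turn deg [-0.    0.02  0.16]
```

Request:
apply_moves(
  rows=[
    [[0.001, 0.002, 0.012], [0, 0, 0], 1],
    [[0.001, 0.002, 0.018], [0, 0, 0], 1],
    [[0.001, 0.002, 0.023], [0, 0, 0], 1],
    [[0.001, 0.002, 0.028], [0, 0, 0], 1],
    [[0.001, 0.002, 0.033], [0, 0, 0], 1],
    [[0.001, 0.002, 0.038], [0, 0, 0], 1],
    [[0.001, 0.002, 0.043], [0, 0, 0], 1],
    [[0.001, 0.002, 0.047], [0, 0, 0], 1],
  ],
)

```text
time: 5.6
position: [0.5249, -0.1394, 0.079]
orientation: [-3.141, 0.002, 2.916]
force: [-0.4, -0.7, 1.4]
opening: 0.0005
grasp_force: 0.8
```

Request:
apply_moves(
  rows=[
    [[0, 0, 0.004], [0, 0, 0], 1],
    [[0, 0, 0.007], [0, 0, 0], 1],
    [[0, 0, 0.01], [0, 0, 0], 1],
    [[0, 0, 0.01], [0, 0, 0], 1],
  ],
)

```text
time: 6.0
position: [0.5243, -0.138, 0.068]
orientation: [3.141, -0.002, 2.917]
force: [-0.2, 0.5, 0.6]
opening: 0.0005
grasp_force: 0.0
```

Request:
apply_moves(
  rows=[
    [[0, 0, 0.001], [0, 0, 0], 1],
    [[0, 0, 0.002], [0, 0, 0], 1],
    [[0, 0, 0.002], [0, 0, 0], 1],
  ],
)

```text
time: 6.3
position: [0.5243, -0.1382, 0.0667]
orientation: [3.141, -0.001, 2.917]
force: [0.3, 0.6, 1.1]
opening: 0.0003
grasp_force: 0.4
```

Request:
apply_moves(
  rows=[
    [[0, 0, 0.001], [0, 0, 0], 1],
    [[0, 0, 0.002], [0, 0, 0], 1],
    [[0, 0, 0.002], [0, 0, 0], 1],
  ],
)

```text
time: 6.6
position: [0.5244, -0.1384, 0.0661]
orientation: [3.141, -0.0, 2.917]
force: [-1.0, 2.0, 12.0]
opening: 0.0003
grasp_force: 5.6
```

```bash
python3 - <<'E'
from h import *
go(-.038,-.133,.046)
p,d=read_camera('scene');c=calibration('scene')
X=np.append(tray(-.038,-.13),.046);q=np.array(c['R'])@X+c['t'];u=int(c['fx']*q[0]/q[2]+c['cx']);v=int(c['fy']*q[1]/q[2]+c['cy']);print(u,v)
cv2.imwrite('pics/s2.png',cv2.resize(p[max(0,v-60):v+60,max(0,u-80):u+80,::-1],None,fx=4.5,fy=4.5,interpolation=cv2.INTER_CUBIC))
E
```

```text
t 6.6 pos [ 0.5244 -0.1384  0.0661] yaw [ 3.1413e+00 -3.0000e-04  2.9170e+00] F [-1.03  1.96 12.01] open 0.0003451253116121127 shift mm [-0.9  1.  -1.9] turn deg [ 0.02 -0.01  0.23]
278 240
```

View pics/s2.png

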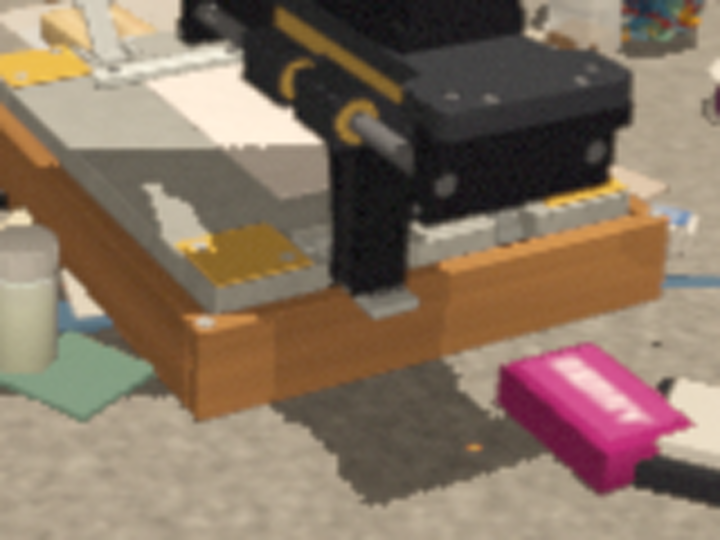

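The view shows the lever tab lying flat under the finger at (388,302), firm at 12 N. Now I lift and press rf again.

Request:
apply_moves(
  rows=[
    [[0, 0, -0.02], [0, 0, 0], 1],
    [[0, 0, -0.025], [0, 0, 0], 1],
    [[0.035, 0.033, -0.025], [0, 0, 0], 1],
    [[0.035, 0.033, -0.025], [0, 0, 0], 1],
    [[0.035, 0.033, -0.01], [0, 0, 0], 1],
    [[0.035, 0.033, -0.006], [0, 0, 0], 1],
    [[0.035, 0.033, -0.005], [0, 0, 0], 1],
    [[0.035, 0.033, -0.005], [0, 0, 0], 1],
  ],
)

```text
time: 7.45
position: [0.4972, -0.0983, 0.07]
orientation: [3.141, -0.002, 2.917]
force: [-1.7, 2.6, 6.4]
opening: 0.0005
grasp_force: 3.0
```

Request:
apply_moves(
  rows=[
    [[0, 0, 0.001], [0, 0, 0], 1],
    [[0, 0, 0.0015], [0, 0, 0], 1],
    [[0, 0, 0.0015], [0, 0, 0], 1],
  ],
)

```text
time: 7.75
position: [0.4971, -0.0984, 0.0696]
orientation: [3.141, -0.002, 2.917]
force: [-3.4, 2.8, 14.4]
opening: 0.0004
grasp_force: 7.2
```

rf is now firm: 14 N with about 0.8 mm of give. I'll retreat clear and check the levers and board.

Request:
apply_moves(
  rows=[
    [[0, 0, 0], [0, 0, 0], 1],
    [[0, 0, -0.03], [0, 0, 0], 1],
    [[0, 0, -0.07], [0, 0, 0], 1],
    [[0, 0, -0.12], [0, 0, 0], 1],
    [[0.04, 0, -0.16], [0, 0, 0], 1],
    [[0.08, 0, -0.18], [0, 0, 0], 1],
    [[0.08, 0, -0.18], [0, 0, 0], 1],
    [[0.08, 0, -0.18], [0, 0, 0], 1],
  ],
)

```text
time: 8.55
position: [0.4198, -0.0811, 0.2491]
orientation: [-3.141, 0.002, 2.916]
force: [0.7, 0.4, 0.0]
opening: 0.0004
grasp_force: 0.0
```

```bash
python3 - <<'E'
from h import *
print(sense()['position'],sense()['force'])
p,d,W=cloud('scene')
for n,x,y in [('lf',-74,101),('lb',74,101),('rf',-74,-101),('rb',74,-101)]:
    k=np.linalg.norm(W[...,:2]-tray(x/1000,y/1000),axis=-1)<.012
    kl=np.linalg.norm(W[...,:2]-tray(np.sign(x)*.038,np.sign(y)*.130),axis=-1)<.012
    print(n,k.sum(),np.median(W[k][:,2]) if k.any() else None,'lever max z',W[kl][:,2].max() if kl.any() else None)
cv2.imwrite('pics/s3.png',cv2.resize(p[160:290,170:360,::-1],None,fx=4,fy=4,interpolation=cv2.INTER_CUBIC))
E
```

```text
[ 0.41976541 -0.08109077  0.24908138] [0.74330613 0.35727064 0.03592831]
lf 38 0.04799408359319142 lever max z 0.08492447451306134
lb 31 0.048197737386668216 lever max z 0.08606069140189378
rf 79 0.048046909101452054 lever max z 0.04572721729840198
rb 52 0.04822223751862256 lever max z 0.08388583347209826
```

View pics/s3.png

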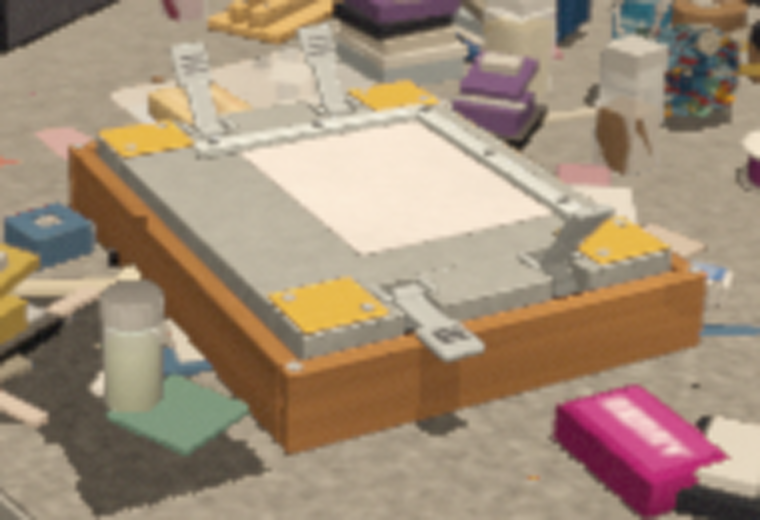

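The view shows the rf lever flat at (440,325), the other three standing at (195,90), (320,70) and (575,250), all four corners at 48 mm, and the arm clear.

```bash
python3 -c "
from rig import sign_off
print(sign_off())"
```

```text
the job is handed in; nothing more can be done
None
```

The right front corner was the one that rocked: its lever is now flat and the corner pressed firm (14 N, under 1 mm of give). The other three levers stand up, all four corners read 48 mm, and the job is handed in with the arm clear; the right back and left back corners were not pressed.

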